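Cap a fallen bottle for the steriliser and hold the cap for taping

ROBOT

A 6-joint arm with a two-finger parallel gripper is mounted at the origin on the work surface. World frame = base frame: x ahead of the robot, y to its left, z up, the work surface at z = 0. Lengths are in mm, angles in rad, forces in N, time in s.
With the tool pointing down it reaches from about 400 to 825 mm from the base axis. Payload 7 kg.
Tool frame: the origin (TCP) lies on the centre line of the jaws, within the pads' length; the fingertips stand 25 mm ahead of it and the grasp point (between the pads) lies 6 mm ahead of it; z points along the fingers, y is the line along which they close (so a half turn about z gives the same grasp; the last joint's range is limited). The gripper opens to 88 mm and grips with 3 to 60 N. Pads are 19 mm wide; open, the fingers measure 130 mm over their backs; the gripper's body (78 mm by 193 mm) begins 47 mm behind the grasp point.
Start: joints at [-1.023, 0.359, 0.012, 0, -1.224, -0.288], TCP at [173.373, -652.332, 251.561] pointing down, gripper open.
Joint ranges: [-3.07, 3.07], [-1.43, 2.12], [-1.02, 1.25], [-3.03, 1.67], [-3.05, -0], [-3.03, 3.03]. Speed limits (rad/s): [2.39, 2.39, 3.01, 3.14, 3.14, 3.14].

INTERFACE

Orientations are given as a unit quaternion [x, y, z, w].
In Python, from workcell import manip gives the robot as it stands. Calls block until the motion is done:
- manip.move_to(position, orientation): joint-space move of the TCP to a pose.
- manip.servo_line(position, feed=150, ori=None, guard=None): straight line of the TCP; ori=None keeps the orientation; feed is the mean speed in mm/s. With guard (N) it stops when the force on the tool has changed by that much, and returns True; else False.
- manip.movej(angles): joint-space move.
- manip.open_gripper() and manip.clamp(newtons=None): open the fingers fully, or close them until they stop; newtons is the grip in N (None keeps the last).
- manip.pause(seconds).
- manip.solve_ik(position, orientation): joint angles nearest the present ones, or None.
- manip.observe(): the state.
- manip.grab_frame(name): name is "scene" or "top"; returns a dict with "image" (420x560x3 uint8, red, green, blue), "depth" (420x560 float32, mm along the optical axis (not along the pixel's ray), 0 where there is no reading), "mtx" (3x3 intrinsics, pixels), "origin" and "rotation" of the camera in the world. Camera axes: x right, y down, z forward; pixel columns grow to the right and rows downward; lengths in mm; the calibration is good to about 2 mm. A picture is of the moment at which its call begins.
A pose or a line that the arm cannot do raises manip.Unreachable and nothing moves.
- manip.job_done(): hands the job in; it is judged then, once.
The state is a dict: "time_s": time; "joint_pos": joint angles; "joint_velocities": joint speeds; "joint_efforts": joint torques, N m; "eef_pos": TCP position; "tool_rot": TCP orientation; "contact_force": force on the tool from outside, world axes, zero at the start; "wrist_torque": the same for the moment, N m; "opening": opening from 0.0 (shut) to 1.0 (fully open); "grip_force": force on a finger pad.
Only numpy, scipy, OpenCV 4.12 (cv2) and the standard library are available. Lean on these libraries where they do the work, as an engineer would, in place of code of your own. Each camera call takes 0.05 s, during which the arm holds its last target. There are 200 camera calls.

TASK

The square amber bottle that has fallen over on the dark mat is the next one for the steam steriliser: stand it upright on the mat, screw its loosely started white cap down (clockwise from above) until it bottoms out, then back the cap off a quarter turn so that it can vent. Finish still gripping the cap at that quarter turn, with the bottle standing on the mat, so that I can run the indicator tape over it: do not let go at the end. Leave everything else on the trolley standing where it is.

Things in the scene. Friction and masses are not known exactly. Their poses are not given: they have to be found in the camera images.
- bottle: Square amber glass bottle, 0.34 to 0.5 kg, lying on a flat side on the mat. Body 58 x 58 mm, 82 mm tall; round neck 33 mm across from 97 mm up; 126 mm tall with the cap down; centre of mass 50 mm from the foot. Origin: centre of the foot (underside). z axis: from the foot to the cap (level while lying); x, y: through the flat sides.
- cap: The ribbed white screw cap, started on its thread: 42 mm across, 24 mm high. Origin: on the axis at the skirt's lower edge, 102 mm from the bottle's foot when screwed down; z axis as the bottle's. Right-hand thread, 4 mm per turn: it sinks 0.64 mm per rad as it is tightened, turns at about 0.03 N m and stays where it is left. Follow it: held level while tightened, it lifts the bottle.
- cap_mid (a point): Point on the axis inside the cap, 14 mm above the skirt's lower edge (10 mm below the cap's top): the height at which to grip. Lying: 33 mm above the table. Standing and screwed down: 120 mm above the table.
- cap_turn (a joint): Turn of the cap on the bottle, rad: 0 = bottomed out (hard stop); grows as it is unscrewed (anticlockwise seen from above) up to 6.28, a stop: it does not come off. Starts at 2.2 to 4.0. The standing bottle's weight on the mat resists about 0.1 N m: it stays put while the cap runs down, turns with the cap once that has bottomed out, and stays put again while the cap is backed off.
- mat: Fixed dark silicone mat, 360 (its x) x 480 (its y) x 4 mm, non-slip (friction about 1; a light push down on the bottle adds to its hold), on the trolley's steel top. Origin: centre of its underside; z up.
- twin: Bystander: bottle and cap like the fallen one, but standing, at the mat's far right corner (mat +x, -y); 58 mm square, 126 mm tall. Origin: centre of the underside.
- vial_a: Bystander: glass vial with a green flip top, 23 mm across, 58 mm tall, on the mat. Origin: centre of the underside.
- vial_b: Bystander: a second such vial beside the first. Origin: centre of the underside.
- tape: Bystander: roll of beige indicator tape lying flat on the mat, 84 mm across, 19 mm high. Origin: centre of the underside.
- carton: Bystander: small white carton, 55 x 55 x 85 mm high, beside the mat. Origin: centre of the underside.
- cups: Bystander: stack of white plastic cups, 72 mm across, 105 mm high. Origin: centre of the underside.
- syrup: Bystander: round amber bottle with a brass-coloured cap, 54 mm across, 111 mm tall. Origin: centre of the underside.
- galley: Bystander: small steel bowl, 76 mm across, 40 mm high. Origin: centre of the underside.
Not all that is in view belongs to the job. What is shaped like the bottle but blue or green is not meant.

How it is judged:
By the outcome, as a careful person would: the job done as asked, in the order asked, and still so for the second after the job is handed in, while the arm keeps its last pose, push and grip.
It also fails if it takes over 64 s, if anything falls off the work surface, if the arm or the gripper's body presses on something with over 40 N, if the wrist force passes 120 N, or if a joint passes its speed limit or range.

## Working session

There is one attempt and no reset: what is moved stays moved. The work goes in short steps, each a Python script; the robot and the scene stay as the last script left them, time stands still between calls to the robot, and variables do not carry over. Pictures are saved under pics/ and viewed, at most 10 in all, crops included, and the job is handed in when it is done.

```bash
ls; mkdir -p pics
python3 - <<'E'
from workcell import manip
import cv2,numpy as np
for n in("scene","top"):
    f=manip.grab_frame(n); cv2.imwrite(f"pics/{n}0.png",f["image"][:,:,::-1]); np.savez(f"{n}0.npz",**f)
    print(n,f["mtx"],f["origin"],f["rotation"])
o=manip.observe();print(o)
E
```

```text
pics
scene [[428.2704157    0.         273.41123337]
 [  0.         428.2704157  204.94735957]
 [  0.           0.           1.        ]] [1289.92511408  -91.77266577  669.64841054] [ 0.66929588  0.5979878  -0.29684821 -0.32609011]
top [[441.79243691   0.         274.16778671]
 [  0.         441.79243691 210.69497158]
 [  0.           0.           1.        ]] [ 354.37997422   -8.22629835 1331.40270803] [-0.70273166  0.70990109 -0.03370041  0.03275571]
{'time_s': 0.1, 'joint_pos': array([-1.02292940e+00,  3.59338273e-01,  1.11371135e-02, -2.75755865e-04,
       -1.22413068e+00, -2.88087067e-01]), 'joint_velocities': array([-1.48248041e-03, -2.32504403e-03,  2.23739848e-05,  1.25913770e-03,
       -1.54883498e-04, -4.01686320e-05]), 'joint_efforts': array([ 4.11307274e-04, -5.84163344e+01,  2.93749702e+01,  7.01556131e+00,
        1.01276982e-02, -4.60411741e-05]), 'eef_pos': array([ 173.2340008 , -651.96512567,  250.70157257]), 'tool_rot': array([-1.29478410e-01,  9.91581936e-01,  7.54285386e-04, -1.93163172e-04]), 'contact_force': array([0.17087195, 0.12205492, 0.21284466]), 'wrist_torque': array([ 0.08199714, -0.00813672,  0.00289242]), 'grip_force': 0.0, 'opening': 1.0032821315349345}
```

View pics/scene0.png

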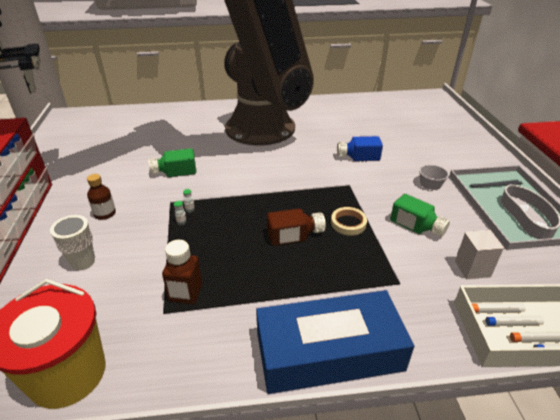

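View pics/top0.png

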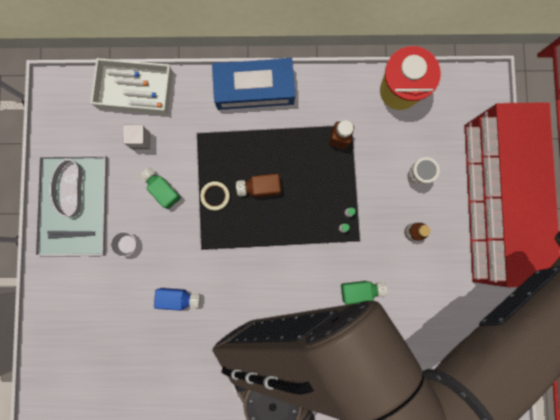

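Scene view: the amber square bottle lying on the mat has its body at (290,227) and its cap at (318,222), pointing at the tape roll (348,221). In the top view these are at (265,186), (241,188) and (215,196). The other candidates don't fit:
- **Twin:** the amber bottle at scene (183,275) is standing.
- **Syrup:** the bottle at (101,198) is round.
- **Green and blue lookalikes:** those at (178,162), (414,213) and (362,148) are the wrong colour.

I'll measure the fallen one and confirm it in a crop.

```bash
cat > h.py <<'E'
import numpy as np,cv2
from scipy.spatial.transform import Rotation as R
def rays(f,uv):
    uv=np.atleast_2d(uv).astype(float)
    d=np.c_[uv,np.ones(len(uv))]@np.linalg.inv(f["mtx"]).T
    return d@R.from_quat(f["rotation"]).as_matrix().T
def plane(f,uv,z):
    d=rays(f,uv); o=np.array(f["origin"]); return o+d*((z-o[2])/d[:,2])[:,None]
def cloud(f,m):
    v,u=np.nonzero(m&(f["depth"]>0)); return np.array(f["origin"])+rays(f,np.c_[u,v])*f["depth"][v,u][:,None]
E
python3 - <<'E'
from h import *
np.set_printoptions(precision=1,suppress=True)
boxes={"scene":(255,335,200,250),"top":(230,286,168,205)}
tapeb={"scene":(328,370,203,238),"top":(198,231,178,213)}
crops=[]
for n in("scene","top"):
    f=dict(np.load(n+"0.npz")); im=f["image"]; hsv=cv2.cvtColor(im,cv2.COLOR_RGB2HSV)
    a,b,c,d=boxes[n]; roi=np.zeros(im.shape[:2],bool); roi[c:d,a:b]=1
    P=np.zeros(im.shape[:2]+(3,))
    pts=cloud(f,np.ones(roi.shape,bool)); v,u=np.nonzero(f["depth"]>0); P[v,u]=pts
    sat=hsv[...,1]; val=hsv[...,2]
    if n=="scene": roi[:,329:]=0
    white=roi&(val>110)&(sat<100)
    amber=roi&(P[...,2]>20)
    k,l,s,ce=cv2.connectedComponentsWithStats(white.astype(np.uint8))
    print(n,"white comps",s.tolist())
    q=P[amber]; print(" obj pts",len(q),"pct2/98",np.percentile(q,[1,50,99],axis=0))
    top=q[q[:,2]>np.percentile(q[:,2],99)-14]
    print(" minrect z>..",cv2.minAreaRect(q[:,:2].astype(np.float32)))
    for i in range(1,k):
        if s[i,4]>25:
            w=P[l==i]; print("  comp",i,ce[i],np.median(w,axis=0),cv2.minAreaRect(w[:,:2].astype(np.float32)))
    # mat reference
    mm=(val<45)&(np.abs(P[...,0]-430)<120)&(np.abs(P[...,1])<150); print(" mat z",np.median(P[mm][:,2]))
    a,b,c,d=tapeb[n]; tr=np.zeros_like(roi); tr[c:d,a:b]=1
    t=P[tr&(val>100)&(hsv[...,0]<35)&(sat>40)&(P[...,2]>14)]; print(" tape",len(t),cv2.minEnclosingCircle(t[:,:2].astype(np.float32)) if len(t) else 0)
    a,b,c,d=boxes[n]; crops.append(cv2.resize(im[c-25:c+70,a-40:a+110],None,fx=4,fy=3,interpolation=cv2.INTER_CUBIC))
cv2.imwrite("pics/crop.png",np.vstack(crops)[:,:,::-1])
E
```

```text
scene white comps [[0, 0, 560, 420, 234753], [312, 212, 14, 20, 208], [280, 227, 19, 16, 239]]
 obj pts 1448 pct2/98 [[527.9 -28.5  20.9]
 [566.7  24.6  53.7]
 [584.8  98.3  64.4]]
 minrect z>.. ((552.5943603515625, 35.95342254638672), (58.89699935913086, 128.38400268554688), 5.490371227264404)
  comp 1 [318.9 221.2] [559.4  87.4  46.9] ((281.67694091796875, 62.521453857421875), (575.048095703125, 48.197357177734375), 7.723557472229004)
  comp 2 [289.1 234.6] [581.2  16.   33. ] ((292.99078369140625, 18.43497657775879), (41.547359466552734, 585.6685180664062), 89.54254150390625)
 mat z 4.429194121672822
 tape 411 ((526.2827758789062, 166.80274963378906), 43.36034393310547)
top white comps [[0, 0, 560, 420, 235062], [236, 180, 10, 16, 138]]
 obj pts 811 pct2/98 [[522.4 -28.2  23.3]
 [548.5  27.   60.2]
 [581.7  97.1  68.3]]
 minrect z>.. ((551.8604125976562, 34.92422103881836), (59.754615783691406, 127.3936767578125), 4.995697975158691)
  comp 1 [240.7 187.3] [545.1  86.2  50. ] ((550.01171875, 89.36803436279297), (50.56591033935547, 30.87012481689453), 1.2903505563735962)
 mat z 4.537246801968536
 tape 273 ((525.8491821289062, 166.3966827392578), 41.927467346191406)
```

View pics/crop.png

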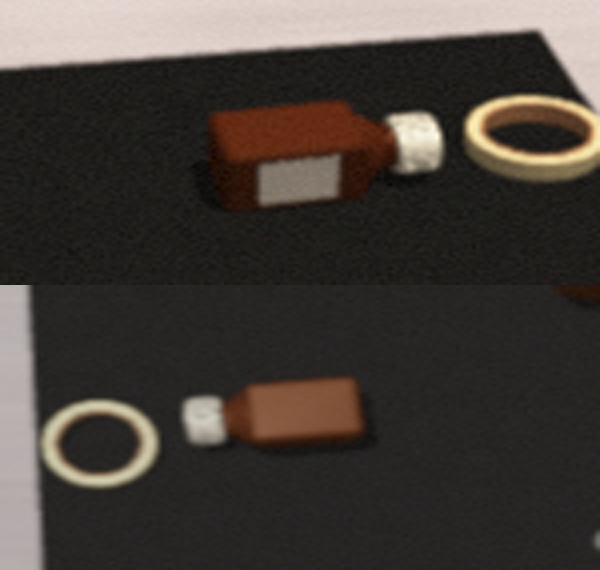

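The crop confirms it: an amber bottle lies on the mat with its white cap pointing toward +y, about 28 mm short of the tape. From the measurements the foot is at (558,-28), the cap end at (546,99), and the axis is tilted about 5° from +y. I'll grip the cap at 45° from the cap's side and roll the bottle upright about its foot edge. First I'll check that the arm can reach every pose.

```bash
cat >> h.py <<'E'
th=np.radians(5.2); u=np.array([-np.sin(th),np.cos(th),0]); hh=np.array([np.cos(th),np.sin(th),0]); Z=np.array([0,0,1.])
foot=np.array([558.0,-28.4,0]); L=118.0; ZM=4.0
def pose(g,a,s=1,back=0):
    """grasp point g, tool z tilted a from straight down toward u, closing along s*hh -> TCP, quat"""
    tz=np.sin(a)*u-np.cos(a)*Z; y=s*hh; M=np.c_[np.cross(y,tz),y,tz]
    return g-(6+back)*tz, R.from_matrix(M).as_quat()
def arc(phi):
    "cap mid when the bottle has been tipped by phi about its lower foot edge"
    ax=np.cos(phi)*u+np.sin(phi)*Z; n=-np.sin(phi)*u+np.cos(phi)*Z
    return foot+ZM*Z+L*ax+29*n
E
python3 - <<'E'
from h import *
from workcell import manip
np.set_printoptions(precision=2,suppress=True)
print(arc(0),arc(np.pi/2))
for s in(1,-1):
  for a0 in(-45,-35):
    for b,ph in((80,0),(0,0),(0,30),(0,60),(0,90),(90,90)):
        q=manip.solve_ik(*pose(arc(np.radians(ph)),np.radians(a0+ph),s,b)); print(s,a0,b,ph,q)
g=arc(np.pi/2)
for w in np.arange(-180,180,30):
    y=np.array([np.cos(np.radians(w)),np.sin(np.radians(w)),0]); M=np.c_[np.cross(y,-Z),y,-Z]
    print(w,manip.solve_ik(g+6*Z,R.from_matrix(M).as_quat()))
E
```

```text
[547.31  89.11  33.  ] [560.63 -57.28 122.  ]
1 -45 80 0 [ 0.91  0.57 -0.51  0.55 -1.18  1.93]
1 -45 0 0 [ 0.82  0.62 -0.63  0.67 -1.02  1.85]
1 -45 0 30 [ 0.6   0.34 -0.57  0.32 -0.81  2.39]
1 -45 0 60 None
1 -45 0 90 [-0.27  0.53  0.02 -0.73 -1.44 -2.53]
1 -45 90 90 [-0.35  0.51  0.14 -0.69 -1.59 -2.57]
1 -35 80 0 [ 0.85  0.47 -0.53  0.49 -1.07  2.03]
1 -35 0 0 [ 0.77  0.54 -0.65  0.61 -0.9   1.95]
1 -35 0 30 [ 0.51  0.32 -0.5   0.11 -0.79  2.64]
1 -35 0 60 [ 0.04  0.36 -0.18 -0.49 -1.11 -2.85]
1 -35 0 90 [-0.35  0.62  0.07 -0.84 -1.57 -2.46]
1 -35 90 90 [-0.44  0.61  0.2  -0.8  -1.72 -2.5 ]
-1 -45 80 0 [ 0.91  0.57 -0.51  0.55 -1.18 -1.21]
-1 -45 0 0 [ 0.82  0.62 -0.63  0.67 -1.02 -1.29]
-1 -45 0 30 [ 0.6   0.34 -0.57  0.32 -0.81 -0.75]
-1 -45 0 60 [ 0.17  0.31 -0.27 -0.31 -0.99  0.09]
-1 -45 0 90 [-0.27  0.53  0.02 -0.73 -1.44  0.61]
-1 -45 90 90 [-0.35  0.51  0.14 -0.69 -1.59  0.57]
-1 -35 80 0 [ 0.85  0.47 -0.53  0.49 -1.07 -1.11]
-1 -35 0 0 [ 0.77  0.54 -0.65  0.61 -0.9  -1.19]
-1 -35 0 30 [ 0.51  0.32 -0.5   0.11 -0.79 -0.5 ]
-1 -35 0 60 [ 0.04  0.36 -0.18 -0.49 -1.11  0.29]
-1 -35 0 90 [-0.35  0.62  0.07 -0.84 -1.57  0.68]
-1 -35 90 90 [-0.44  0.61  0.2  -0.8  -1.72  0.64]
-180 [ 0.25  0.29 -0.4   0.   -0.88 -0.25]
-150 [ 0.25  0.29 -0.4   0.   -0.88  0.28]
-120 [ 0.25  0.29 -0.4   0.   -0.88  0.8 ]
-90 [ 0.25  0.29 -0.4   0.   -0.88  1.33]
-60 [ 0.25  0.29 -0.4   0.   -0.88  1.85]
-30 [ 0.25  0.29 -0.4   0.   -0.88  2.37]
0 [ 0.25  0.29 -0.4   0.   -0.88  2.9 ]
30 [ 0.25  0.29 -0.4   0.   -0.88 -2.86]
60 [ 0.25  0.29 -0.4   0.   -0.88 -2.34]
90 [ 0.25  0.29 -0.4   0.   -0.88 -1.82]
120 [ 0.25  0.29 -0.4   0.   -0.88 -1.29]
150 [ 0.25  0.29 -0.4   0.   -0.88 -0.77]
```

Run:
```python
from h import *
from workcell import manip
np.set_printoptions(precision=2,suppress=True)
a=np.radians(-45); g=arc(0)
p,q=pose(g,a,-1,170); manip.move_to(p,q)
p,q=pose(g,a,-1,60); manip.servo_line(p,feed=200,ori=q)
p,q=pose(g,a,-1,0); print(manip.servo_line(p,feed=80,guard=8))
f=manip.grab_frame("scene"); A=f["image"][150:290,230:430]
f=manip.grab_frame("top"); B=f["image"][110:250,170:370]
cv2.imwrite("pics/pre.png",cv2.resize(np.vstack([A,B]),None,fx=2,fy=2,interpolation=cv2.INTER_CUBIC)[:,:,::-1])
o=manip.observe(); print(o["time_s"],o["eef_pos"],p,o["contact_force"])
```

```text
False
5.0833 [547.25  93.89  37.51] [546.92  93.34  37.24] [ 0.18 -0.09  0.66]
```

View pics/pre.png

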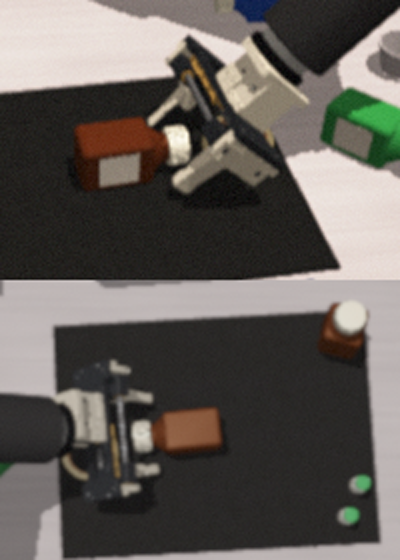

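The picture shows the cap (about (177,145) in the upper crop) sitting between the open fingers, and the tape is untouched. Next I'll clamp and tip the bottle up.

Run:
```python
from h import *
from workcell import manip
np.set_printoptions(precision=2,suppress=True)
manip.clamp(35); o=manip.observe(); print("open",o["opening"]*88,o["grip_force"],o["contact_force"],o["eef_pos"])
for d in range(10,91,10):
    ph=np.radians(d); p,q=pose(arc(ph)+Z*1.5,ph-np.pi/4,-1); manip.servo_line(p,feed=45,ori=q)
    if d%20==10: o=manip.observe(); print(d,o["time_s"],o["contact_force"],o["wrist_torque"])
manip.pause(.3)
f=manip.grab_frame("scene"); A=f["image"][130:330,150:400]
f=manip.grab_frame("top"); B=f["image"][110:260,190:377]; B=cv2.resize(B,(250,200))
cv2.imwrite("pics/up.png",cv2.resize(np.hstack([A,B]),None,fx=1.6,fy=1.6,interpolation=cv2.INTER_CUBIC)[:,:,::-1])
```

```text
open 41.65842750418905 34.999905824661255 [-1.42  1.05  0.64] [546.78  93.31  37.2 ]
10 6.5667 [ 0.32  1.47 -3.4 ] [ 2.77  0.42 -0.1 ]
30 7.85 [-0.08 -0.13 -3.34] [1.46 0.21 0.01]
50 9.1333 [-0.14  0.13 -4.42] [-0.18  0.1   0.06]
70 10.4167 [ 0.01 -0.17 -3.91] [-1.85 -0.1   0.  ]
90 11.7 [ 1.66 -0.23 -3.77] [-3.27 -0.2  -0.  ]
```

View pics/up.png

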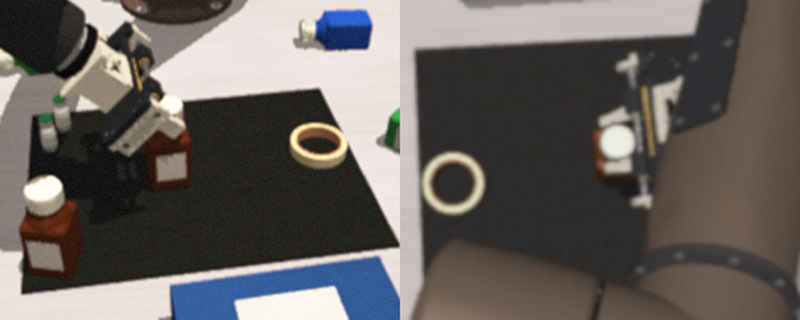

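The bottle is upright in the gripper (scene crop (168,145)) and slightly off the mat. I'll set it down, release it, and check that it stands.

Run:
```python
from h import *
from workcell import manip
np.set_printoptions(precision=2,suppress=True)
o=manip.observe(); c=o["eef_pos"]
p,q=pose(arc(np.pi/2),np.pi/4,-1)
print(manip.servo_line(p-5*Z,feed=8,guard=4)); o=manip.observe(); print(o["time_s"],o["eef_pos"]-p,o["contact_force"],o["wrist_torque"])
manip.open_gripper(); manip.pause(.2)
p,q=pose(arc(np.pi/2),np.pi/4,-1,70); manip.servo_line(p,feed=120)
# hover above, tool down, out of the way upward
manip.servo_line(p+np.array([0,0,120]),feed=200)
S=manip.grab_frame("scene");T=manip.grab_frame("top"); np.savez("s1.npz",**S); np.savez("t1.npz",**T)
print(manip.observe()["time_s"])
A=S["image"][130:330,150:400]; B=cv2.resize(T["image"][110:260,190:377],(250,200))
cv2.imwrite("pics/stand.png",cv2.resize(np.hstack([A,B]),None,fx=1.6,fy=1.6,interpolation=cv2.INTER_CUBIC)[:,:,::-1])
for n,f,box in(("s",S,(205,285,180,290)),("t",T,(270,375,150,300))):
    P=np.array(f["origin"])+(rays(f,np.stack(np.meshgrid(np.arange(560),np.arange(420)),-1).reshape(-1,2))*f["depth"].reshape(-1,1))
    P=P.reshape(420,560,3); hsv=cv2.cvtColor(f["image"],cv2.COLOR_RGB2HSV)
    near=(np.hypot(P[...,0]-560,P[...,1]+57)<50)
    b=near&(P[...,2]>110)&(P[...,2]<140)&(hsv[...,1]<90)&(hsv[...,2]>90); w=P[b]
    print(n,"cap",len(w)); 
    if len(w)>10: print(np.percentile(w[:,2],[50,90]),cv2.minAreaRect(w[:,:2].astype(np.float32)))
    b=near&(P[...,2]>40)&(P[...,2]<138); w=P[b]
    if len(w)>10: print(" all",cv2.minAreaRect(w[:,:2].astype(np.float32)))
```

```text
True
12.6083 [-0.5   0.06 -1.86] [-0.94 -1.04  4.45] [-1.36  0.1   0.28]
15.3417
s cap 344
[130.44 132.61] ((560.99609375, -59.27846908569336), (41.5666389465332, 44.529170989990234), 61.469215393066406)
 all ((561.1890869140625, -59.14384460449219), (60.9305534362793, 58.07635498046875), 4.799543380737305)
t cap 205
[131.72 135.11] ((559.025634765625, -60.53749084472656), (40.43004608154297, 41.492427825927734), 46.14826965332031)
 all ((559.2771606445312, -60.09746551513672), (57.00537872314453, 57.94932174682617), 4.773105144500732)
```

View pics/stand.png

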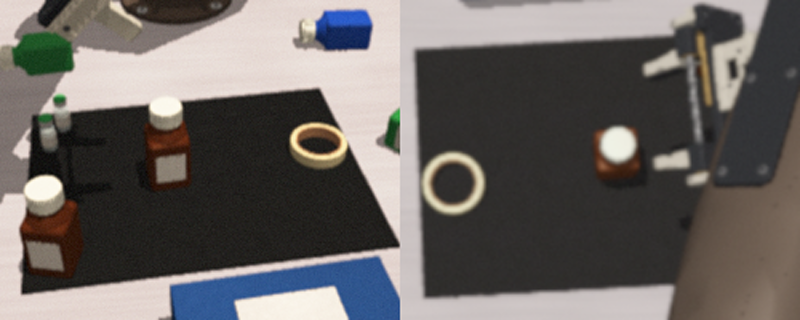

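The bottle stands upright at about (560,-59.5), with the cap at scene crop (166,113). Everything else is where it was. Next I'll regrip from above with joint 6 near its upper end and run the cap down, following it as it sinks and watching the twist.

```bash
cat >> h.py <<'E'
C=np.array([560.2,-59.3,0])
def down(w,z):
    y=np.array([np.cos(w),np.sin(w),0]); M=np.c_[np.cross(y,-Z),y,-Z]
    return C+(z+6)*Z, R.from_matrix(M).as_quat()
E
python3 - <<'E'
from h import *
from workcell import manip
np.set_printoptions(precision=2,suppress=True)
def turnto(w,z):
    q=np.array(manip.solve_ik(*down(w,z))); n=manip.observe()["joint_pos"]
    assert abs(q[5]-n[5])<1, (q,n); manip.movej(q)
w=0.0
p,q=down(w,230); j=np.array(manip.solve_ik(p,q)); print(j)
if j[5]<0: raise SystemExit
manip.movej(j)
p,q=down(w,122.3); print("hit",manip.servo_line(p,feed=90,ori=q,guard=8))
manip.pause(.2);o=manip.observe(); F0=o["contact_force"]; T0=o["wrist_torque"]; print(o["time_s"],F0,T0,o["eef_pos"]-p)
manip.clamp(25); manip.pause(.2); o=manip.observe(); print("clamped",o["opening"]*88,o["contact_force"]-F0,o["wrist_torque"]-T0)
z=122.3
for i in range(4):
    w-=.2; z-=.128
    turnto(w,z); o=manip.observe(); F=o["contact_force"]-F0
    print(i,round(w,2),round(z,2),o["time_s"],F,o["wrist_torque"]-T0,o["joint_pos"][5])
    z+= -.3 if F[2]<2 else .3 if F[2]>7 else 0
np.savez("st.npz",w=w,z=z,F0=F0,T0=T0)
E
```

```text
[ 0.24  0.19 -0.26  0.   -1.12  2.9 ]
hit False
19.0083 [-0.1   0.37  0.99] [-0.18  0.04  0.  ] [0.19 0.04 0.44]
clamped 41.90205712381014 [-1.77  0.44  0.19] [ 0.14  0.69 -0.03]
0 -0.2 122.17 20.3167 [-2.42  0.14  2.  ] [ 0.21  0.99 -0.01] 2.7037902864052694
1 -0.4 121.74 20.625 [-3.26  1.04  4.39] [0.46 1.49 0.01] 2.5032970628720417
2 -0.6 121.62 20.9333 [-4.41  1.25  4.51] [ 0.62  1.75 -0.04] 2.3025449192148315
3 -0.8 121.49 21.2417 [-3.2   2.26  4.04] [0.96 1.23 0.  ] 2.105762635084108
```

```bash
cat > run.py <<'E'
import h; from h import *
from workcell import manip
np.set_printoptions(precision=2,suppress=True)
s=np.load("st.npz"); w,z,F0,T0=float(s["w"]),float(s["z"]),s["F0"],s["T0"]
if "C" in s: h.C[:]=s["C"]
def step(dw,comply=.1):
    global w,z
    w+=dw; z+=dw*.637
    q=np.array(manip.solve_ik(*down(w,z))); n=manip.observe()["joint_pos"]
    assert abs(q[5]-n[5])<1,(q,n)
    manip.movej(q); o=manip.observe(); F=o["contact_force"]-F0; T=o["wrist_torque"]-T0
    print(round(w,2),round(z,2),round(o["time_s"],1),F,T,round(o["joint_pos"][5],2),h.C[:2])
    h.C[:2]+=np.clip(comply*F[:2],-.3,.3)
    z+= -.2 if F[2]<2 else .2 if F[2]>6 else 0
    return F,T
def save(): np.savez("st.npz",w=w,z=z,F0=F0,T0=T0,C=h.C)
E
python3 - <<'E'
from run import *
import run
for i in range(9):
    F,T=step(-.2)
    if abs(T[2])>.1 and i>2: break
save()
E
```

```text
-1.0 121.36 21.6 [-3.41  2.9   4.5 ] [1.15 1.29 0.01] 1.9 [560.2 -59.3]
-1.2 121.23 21.9 [-2.4   2.21  5.2 ] [ 0.97  1.1  -0.09] 1.71 [559.9  -59.01]
-1.4 121.11 22.2 [-1.79  2.13  4.88] [ 0.99  1.1  -0.03] 1.51 [559.66 -58.79]
-1.6 120.98 22.5 [-1.88  1.19  4.34] [0.98 1.   0.  ] 1.31 [559.48 -58.58]
-1.8 120.85 22.8 [-1.84  1.92  4.89] [ 1.03  1.04 -0.08] 1.11 [559.29 -58.46]
-2.0 120.72 23.1 [-1.43  1.54  4.25] [ 1.15  0.78 -0.03] 0.91 [559.11 -58.27]
-2.2 120.6 23.4 [-0.55  2.55  4.38] [ 1.24  0.46 -0.05] 0.71 [558.97 -58.11]
-2.4 120.47 23.7 [0.55 2.27 3.42] [ 1.18  0.05 -0.01] 0.51 [558.91 -57.86]
-2.6 120.34 24.0 [1.69 1.89 3.32] [ 0.87 -0.51 -0.01] 0.31 [558.97 -57.63]
```

Run:
```python
from run import *
n=0
for i in range(11):
    F,T=step(-.15,.06)
    n=n+1 if abs(T[2])>.09 else 0
    if n>=2: break
save()
```

```text
-2.75 120.25 24.3 [ 0.85 -1.79  3.03] [-0.54 -0.3   0.01] 0.15 [559.14 -57.44]
-2.9 120.15 24.6 [-0.17 -2.38  4.09] [-0.43  0.25 -0.  ] 0.0 [559.19 -57.55]
-3.05 120.05 24.8 [-0.36 -0.6   5.47] [-0.25  0.35 -0.07] -0.15 [559.18 -57.69]
-3.2 119.96 25.1 [-0.83 -2.31  6.17] [-0.11  0.43 -0.02] -0.3 [559.16 -57.73]
-3.35 120.06 25.4 [-0.52 -1.73  5.51] [-0.09  0.42 -0.02] -0.45 [559.11 -57.87]
-3.5 119.97 25.6 [ 0.21 -1.38  6.3 ] [-0.08  0.41 -0.08] -0.6 [559.07 -57.97]
-3.65 120.07 25.9 [-1.41 -0.71  5.55] [ 0.07  0.46 -0.01] -0.75 [559.09 -58.05]
-3.8 119.98 26.1 [-0.87 -0.55  5.72] [ 0.13  0.48 -0.11] -0.9 [559.   -58.09]
-3.95 119.88 26.4 [-1.12 -0.56  5.31] [ 0.13  0.47 -0.04] -1.05 [558.95 -58.13]
-4.1 119.79 26.7 [-1.11 -0.46  6.27] [ 0.29  0.52 -0.06] -1.2 [558.88 -58.16]
-4.25 119.89 26.9 [-1.38  0.74  5.92] [ 0.38  0.47 -0.04] -1.35 [558.82 -58.19]
```

Run:
```python
from h import *
from workcell import manip
S=manip.grab_frame("scene");T=manip.grab_frame("top"); np.savez("s2.npz",**S)
A=cv2.resize(S["image"][150:270,180:330],(400,320),interpolation=cv2.INTER_CUBIC); B=cv2.resize(T["image"][130:250,250:400],(400,320),interpolation=cv2.INTER_CUBIC)
cv2.imwrite("pics/turn.png",np.hstack([A,B])[:,:,::-1])
f=S;P=(np.array(f["origin"])+(rays(f,np.stack(np.meshgrid(np.arange(560),np.arange(420)),-1).reshape(-1,2))*f["depth"].reshape(-1,1))).reshape(420,560,3)
b=(np.hypot(P[...,0]-560,P[...,1]+57)<50)&(P[...,2]>15)&(P[...,2]<80); print(cv2.minAreaRect(P[b][:,:2].astype(np.float32)))
o=manip.observe();print(o["opening"]*88,o["eef_pos"])
```

```text
((579.0831909179688, -69.51580047607422), (67.86141967773438, 35.614444732666016), 59.660518646240234)
41.7200365881505 [558.42089683 -58.36350738 126.10582632]
```

View pics/turn.png

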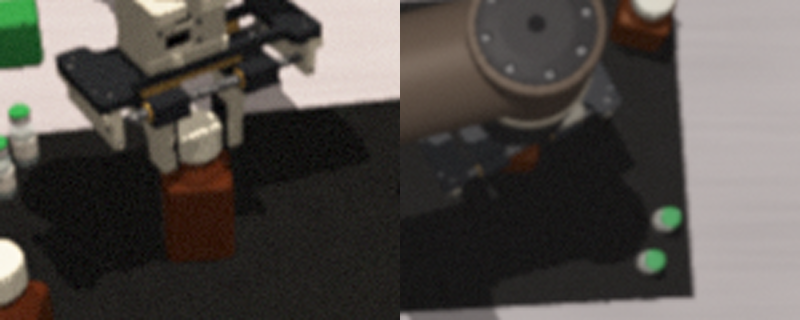

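The label face has turned out of view (visible face at left-crop (200,215)), so the bottle turned with the cap over the last ~1.6 rad. The cap also stopped sinking, so it bottomed out at about -2.65. Now I'll back off π/2, following the cap upward.

Run:
```python
from run import *
j0=manip.observe()["joint_pos"]
for i in range(10): step(np.pi/20,.06)
save(); manip.pause(.3)
o=manip.observe(); print(o["joint_pos"][5]-j0[5],o["joint_pos"][0]-j0[0],o["contact_force"]-F0,o["wrist_torque"]-T0,o["eef_pos"],o["time_s"],o["opening"]*88)
S=manip.grab_frame("scene"); S0=np.load("s2.npz")
A=[cv2.resize(x["image"][150:270,180:330],(400,320),interpolation=cv2.INTER_CUBIC) for x in (S0,S)]
cv2.imwrite("pics/final.png",np.hstack(A)[:,:,::-1])
```

```text
-4.09 119.99 27.3 [-1.83  0.61  6.16] [0.63 0.69 0.04] -1.19 [558.73 -58.14]
-3.94 120.29 27.6 [-1.92  1.21  5.57] [0.86 0.61 0.01] -1.03 [558.62 -58.11]
-3.78 120.39 27.9 [-1.53  1.75  5.85] [1.12 0.81 0.  ] -0.87 [558.51 -58.03]
-3.62 120.49 28.1 [-1.6   1.48  6.72] [ 1.1   0.92 -0.01] -0.72 [558.42 -57.93]
-3.46 120.79 28.4 [-2.32  2.24  5.72] [ 1.12  0.99 -0.01] -0.56 [558.32 -57.84]
-3.31 120.89 28.7 [-1.91  1.85  5.64] [0.97 1.04 0.02] -0.4 [558.18 -57.71]
-3.15 120.99 29.0 [-3.16  1.75  6.45] [0.77 1.19 0.03] -0.25 [558.07 -57.6 ]
-2.99 121.29 29.2 [-2.74  0.27  5.11] [0.54 1.09 0.05] -0.09 [557.88 -57.49]
-2.84 121.39 29.5 [-2.46 -0.46  5.22] [0.38 1.12 0.02] 0.07 [557.71 -57.47]
-2.68 121.49 29.8 [-1.44  0.12  4.83] [0.28 1.2  0.02] 0.22 [557.56 -57.5 ]
1.5690296744331798 0.0019250876456526067 [-2.97  0.23  5.19] [ 0.24  1.23 -0.01] [556.17 -57.76 127.14] 30.1 41.93052384943816
```

View pics/final.png

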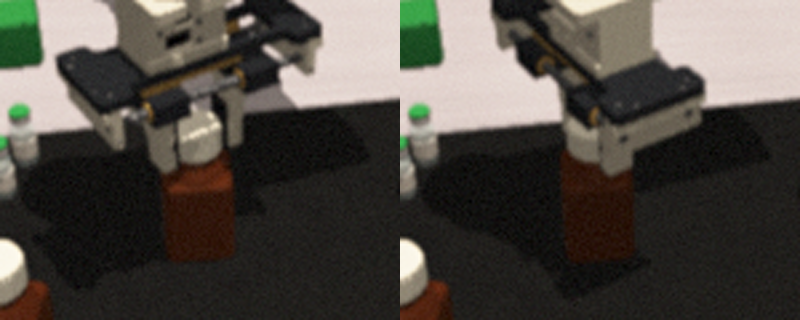

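The bottle's face hasn't moved (right crop (598,215)) while the gripper and cap swung back 90°. There is still about 3 N of side load, so I'll check for tilt by fitting a plane to the front face, with the free-standing frame as reference.

Run:
```python
from h import *
from workcell import manip
np.set_printoptions(precision=3,suppress=True)
G=np.stack(np.meshgrid(np.arange(560),np.arange(420)),-1).reshape(-1,2)
fr=[("free",dict(np.load("s1.npz"))),("bottom",dict(np.load("s2.npz"))),("now",manip.grab_frame("scene"))]
for n,f in fr:
    P=(np.array(f["origin"])+rays(f,G)*f["depth"].reshape(-1,1)).reshape(420,560,3)
    m=(np.hypot(P[...,0]-560,P[...,1]+57)<48)&(P[...,2]>15)&(P[...,2]<76); w=P[m]
    for it in range(4):  # x = a + b y + c z
        A=np.c_[np.ones(len(w)),w[:,1]+58,w[:,2]-45]; k=np.linalg.lstsq(A,w[:,0],rcond=None)[0]; r=w[:,0]-A@k; w=w[abs(r)<max(2.,2*r.std())]
    lo=w[w[:,2]<35];hi=w[w[:,2]>55]
    print(n,len(w),"x0",k[0],"yaw deg",np.degrees(np.arctan(k[1])),"tilt_x deg",np.degrees(np.arctan(k[2])),"rms",r.std(),
      "ymid lo/hi",np.percentile(lo[:,1],[5,95]),np.percentile(hi[:,1],[5,95]))
```

```text
free 490 x0 588.0543353072328 yaw deg -4.66619073203635 tilt_x deg 0.07414983312708845 rms 1.324719271089194 ymid lo/hi [-80.907 -34.065] [-80.957 -33.39 ]
bottom 483 x0 586.0848424504765 yaw deg 0.5411952225222364 tilt_x deg 0.0031007200003899944 rms 1.208353774351099 ymid lo/hi [-85.071 -36.296] [-85.103 -37.623]
now 465 x0 586.1144853699259 yaw deg 0.12340914121872967 tilt_x deg -0.16424977732687054 rms 1.1274324716959832 ymid lo/hi [-85.1   -38.286] [-83.532 -37.398]
```

```bash
python3 -c "
from workcell import manip
print(manip.job_done())"
```

```text
the job is handed in; nothing more can be done
None
```

The job is handed in: the amber bottle stands flat on the mat, its cap was screwed down until it bottomed out and then backed off about 1.57 rad (a quarter turn), the gripper still holds the cap, and I touched nothing else on the trolley.

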